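# Run the tube carriage home and drop its latch into the keeper

## Robot

A 7-joint arm with a two-finger parallel gripper is mounted at the origin on the work surface. World frame = base frame: x ahead of the robot, y to its left, z up, the work surface at z = 0. Lengths are in m, angles in rad, forces in N, time in s.
With the tool pointing down it reaches from about 0.4 to 0.85 m from the base axis. Payload 4.5 kg.
Tool frame: the origin (TCP) lies midway between the tips of the shut fingers; the grasp point (between the pads) lies 19 mm behind it; z points along the fingers, x is the direction in which the jaws open and shut, and the axes are right-handed (so a half turn about z gives the same grasp; the last joint's range is limited). The gripper opens to 85 mm and grips with 20 to 120 N. Pads are 22 mm wide; open, the fingers measure 114 mm over their backs; the gripper's body (76 mm by 85 mm) begins 54 mm behind the grasp point. The pads swing forward as they close: fully open they stand 13 mm farther back than shut.
Start: joints at [1.182, 0.689, -0.195, 1.565, 0.157, 0.902, -0.215], TCP at [0.256, -0.57, 0.207] pointing down, gripper open.
Joint ranges: [-3.01, 3.01], [-0.46, 2.08], [-1.47, 1.51], [0.13, 2.56], [-1, 4.14], [0.04, 2.09], [-2.66, 2.66]. Speed limits (rad/s): [2.57, 2.57, 3.14, 3.14, 3.14, 3.14, 3.14].

## Interface

Orientations are given as a unit quaternion [w, x, y, z].
In Python, from cell import bot gives the robot as it stands.
- The arm moves only by the tool apply_moves, never from a script. Its argument "moves" is a list of rows, each a list of 7 numbers: the turn, a rotation vector about the tool's x, y, z in rad, then the shift along the tool's x, y, z in mm, then the closure, from 0 (fully open) to 1 (shut). A call has 1 to 5 rows; each row is the pose to reach, as a shift and turn from the pose commanded when the call began, along the tool's axes at that moment; what a row does not reach only later rows make up. A row lasts 1/8 s, in which the tool goes at most 62.5 mm and 10.7 degrees, less where a joint would pass 70% of its speed; a pose out of reach is approached as far as the arm can. A call with a gripper value outside its range is refused whole. The fingers move at their own pace and stop on an object; "squeeze" is the grip in N (left out, the last holds). Time passes only in rows, so rows that repeat a pose let the fingers close. It gives the time, the measured TCP pose, the force and the opening at its end, in the units of the state.
- bot.observe(): the state, without advancing time (a new reading comes with each control period).
- bot.read_camera(name): name is "scene" or "side" or "wrist"; returns (picture, depth): 400x640x3 uint8, blue, green, red; 400x640 float32, m along the optical axis (not along the pixel's ray), 0 where there is no reading.
- bot.camera_info(name): a dict with "K" (3x3 intrinsics, pixels), "R" (3x3) and "t" (3): a world point X has camera coordinates R X + t. Camera axes: x right, y down, z forward; pixel columns grow to the right and rows downward; lengths in m; the calibration is good to about 2 mm. A picture is of the moment at which its call begins: read the wrist's pose just before it. camera_info takes no time and is no camera call; for the wrist camera it gives the pose at the moment of the call.
- bot.finish_job(): hands the job in, once; it reports no verdict.
The state is a dict: "t": time; "qpos": joint angles; "qvel": joint speeds; "effort": joint torques, N m; "tcp_pos": TCP position; "orientation": TCP orientation; "wrist_force": force on the tool from outside, world axes, zero at the start; "ft_torque": the same for the moment, N m; "gripper_width": opening from 0.0 (shut) to 1.0 (fully open).
Only numpy, scipy, OpenCV 4.12 (cv2) and the standard library are available. Lean on these libraries where they do the work, as an engineer would, in place of code of your own. Each camera call takes 0.05 s, during which the arm holds its last target.

## Task

Run the tube carriage home into its dock and latch it: lift the nose of its gravity latch bar over the keeper's lip by the thumb plate at the bar's tail, slide the carriage fully in with the bar raised, then let the bar drop into the notch behind the lip. A hidden travel catch may be holding the carriage: if it stops part-way with the bar raised, press the dock's release button fully down, let go and push again. Leave the other things on the bench where they stand.

Things in the scene. Friction and masses are not known exactly. Their poses are not given: they have to be found in the camera images.
- dock: Grey fixed dock for a sliding tube carriage: base plate 170 x 440 x 10 mm with two low guide rails and, near its +y end, a steel keeper and behind it a 50 mm high housing with a button. Origin on the bench; z up, +y is the way the carriage slides home (plate from y = -175 to +265 mm, x = -85 to +85 mm). The latch bar lies along y at dock x = +45 mm.
- carriage (a joint): Travel (m) of the aluminium carriage, 132 x 195 mm, with a fixed rack of tubes (tops 111 mm above the bench), along dock +y: 0 = out, 0.110 = home on its end stop. It starts at 0 to 0.05, takes about 1.5 N to push, stays where left. With the latch bar down it is blocked at 0.082 (tooth on lip). A hidden travel catch, set in about half the cases, stops it at 0.060 until the button is pressed.
- latch (a joint): Angle (rad) of the steel gravity latch bar, a see-saw on the carriage: 0 = level (dropped), growing as its nose rises, at most 0.45. Pivot 80 mm above the bench, 76.5 mm in dock +y from thumb_plate; the weighted nose with its tooth is on the +y side. Pressing the thumb plate (about 1 N) lifts the nose; let go, it drops. It clears the lip from 0.20 up (thumb plate about 15 mm down).
- thumb_plate (a point): Centre of the top face of the flat thumb plate at the tail of the latch bar, 34 mm (dock x) by 57 mm (dock y), 89 mm above the bench when the bar is level; nothing but the carriage deck (28 mm above the bench) lies below it. It moves and tilts with the bar.
- push_plate (a point): Centre of the rear face (looking to dock -y) of the upright push plate on the carriage, 44 mm wide across dock x, from 92 to 120 mm above the bench (the point at 106 mm), standing over the latch bar 31.5 mm in dock +y from the thumb_plate point; a finger on the thumb plate can push the carriage home by it.
- button_top (a point): Centre of the top of the round black release button, 24 mm across, on the housing at the dock's +y end (dock x = +45, y = +232 mm), 64 mm above the bench. Spring return; pressed fully down (12 mm, about 4.5 N) and let go, it throws out the hidden travel catch for good if that was set, and does nothing otherwise. It looks the same either way.
- tooth (a point): Middle of the underside of the latch tooth (15 mm along dock y, 20 mm wide, hanging 28 mm below the bar) at the nose of the bar, 184 mm in dock +y from the thumb_plate point; 47 mm above the bench when the bar is level.
- keeper_lip (a point): Middle of the top edge of the fixed keeper's front lip (8 mm thick along dock y, 30 mm wide across dock x, square-faced, 67 mm above the bench). Behind it, in dock +y, is the notch, 34 mm long, its floor 36 mm above the bench, then a 75 mm high rear wall.
- cup_a: Bystander: round specimen cup with a blue lid, 58 mm across, 60 mm high; loose; origin at the centre of its underside.
- cup_b: Bystander: round specimen cup with a white lid, 58 mm across, 60 mm high; loose; origin at the centre of its underside.
- spare_rack: Bystander: white rack of twelve blue-capped tubes, 72 x 96 x 83 mm; loose; origin at the centre of its underside.
- spray: Bystander: bottle, 60 mm across, 150 mm high; loose; origin at the centre of its underside.
- swab_box: Bystander: cardboard box, 150 x 110 x 60 mm; loose; origin at the centre of its underside.
- tube_block: Bystander: one capped tube standing on a 50 mm grey block, 92 mm high; loose; origin at the centre of its underside.
- tray: Bystander: empty steel tray, 160 x 110 x 30 mm; loose; origin at the centre of its underside.

How it is judged:
On the way, in this order (a step that is already met when the one before it is completed fails the run):
1. the latch bar is raised (0.17 rad or more) while the tooth is still short of the notch (carriage below 0.095) (value of joint latch above 0.17 rad and value of joint carriage below 0.095 m), for 0.05 s.
2. the carriage is in (0.100 or more) with the latch bar still raised (0.12 rad or more) (value of joint latch above 0.12 rad and value of joint carriage above 0.1 m), for 0.02 s.
At the end, for the whole second after the job is handed in: The carriage is home (at least 0.100 of 0.110) and at rest, and the latch bar has dropped (below 0.06 rad) so that its tooth is in the notch: its middle at least 8 mm behind the middle of the lip and its underside at least 12 mm below the lip's top edge (value of joint carriage above 0.1 m and value of joint latch below 0.06 rad and y of tooth in the frame of keeper_lip above 0.008 m and z of tooth in the frame of keeper_lip below -0.012 m and velocity of joint carriage below 0.01 m/s); the robot touches nothing.
It fails at once if a bystander is shifted by more than 30 mm (distance of any of cup_a, cup_b, spare_rack, spray, swab_box, tube_block, tray from where it was at the start of the episode above 0.03 m).
It fails at once if a bystander is tipped over (angle between any of cup_a, cup_b, spare_rack, spray, swab_box, tube_block, tray's own z axis and vertical above 0.5 rad).
It also fails if it takes over 51 s, if anything falls off the work surface, if the arm or the gripper's body presses on something with over 40 N, if the wrist force passes 120 N, or if a joint passes its speed limit or range.

## Working session

There is one attempt and no reset: what is moved stays moved. The work goes in short steps, Python scripts to look and compute and a tool call to move; the robot and the scene stay as the last step left them, time stands still between calls to the robot, and variables do not carry over. Pictures are saved under pics/ and viewed, and the job is handed in when it is done.

Besides the shell and the picture viewer there is one more tool, called after "Call:" in YAML: its name, and indented under it one key for each argument. apply_moves: Moves the arm, as the interface text tells. Its arguments: {"type":"object","properties":{"moves":{"type":"array","items":{"type":"array","items":{"type":"number"}}},"squeeze":{"type":"number"}},"required":["moves"]}

```bash
ls; mkdir -p pics
python3 - <<'E'
from cell import bot
import cv2,numpy as np
for n in ["scene","side"]:
    im,d=bot.read_camera(n); cv2.imwrite(f"pics/{n}0.png",im); np.save(f"pics/{n}0d.npy",d); np.save(f"pics/{n}0.npy",im)
    c=bot.camera_info(n); print(n,np.round(c["K"],1).tolist(),np.round(c["R"],3).tolist(),np.round(c["t"],3).tolist())
s=bot.observe(); print(s)
E
```

```text
pics
scene [[516.1, 0.0, 321.3], [0.0, 516.1, 200.0], [0.0, 0.0, 1.0]] [[-0.576, 0.817, 0.001], [0.691, 0.488, -0.534], [-0.437, -0.307, -0.846]] [0.252, -0.333, 1.815]
side [[407.3, 0.0, 325.3], [0.0, 407.3, 202.7], [0.0, 0.0, 1.0]] [[-0.848, -0.529, 0.012], [-0.311, 0.479, -0.821], [0.429, -0.7, -0.571]] [0.472, 0.217, 1.041]
{'t': 0.1, 'qpos': array([ 1.18179354,  0.68991998, -0.19454413,  1.56625834,  0.15729705,
        0.90246789, -0.21509131]), 'qvel': array([ 8.80654109e-04, -3.17727376e-03, -7.65835959e-04, -1.55624198e-03,
        1.09010920e-03, -4.86654883e-04, -7.30246219e-05]), 'effort': array([-4.07124928e-03, -5.40607774e+01, -1.27167251e+00, -1.58985168e+01,
        9.36532393e-03,  4.42113174e-03,  3.67941539e-06]), 'tcp_pos': array([ 0.2561642 , -0.5694077 ,  0.20664759]), 'orientation': array([-4.09122660e-04,  8.39765411e-01, -5.42948767e-01, -7.23107292e-04]), 'wrist_force': array([ 0.91957808, -0.90523704, -1.34530162]), 'ft_torque': array([0.01344452, 0.00537444, 0.04467703]), 'gripper_width': 1.0004856158270423}
```

View pics/scene0.png

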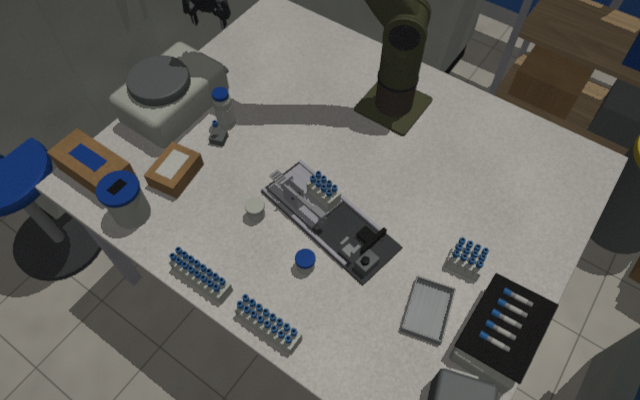

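View pics/side0.png

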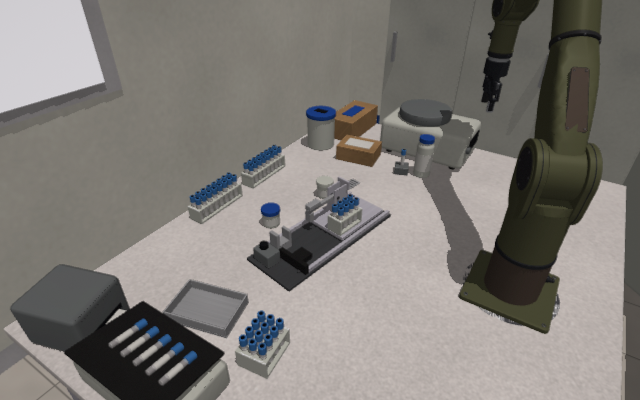

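Run:
```python
import cv2,numpy as np
a=np.load("pics/scene0.npy")[150:290,230:420]; cv2.imwrite("pics/sc.png",cv2.resize(a,None,fx=4,fy=4,interpolation=cv2.INTER_CUBIC))
a=np.load("pics/side0.npy")[165:295,240:400]; cv2.imwrite("pics/sd.png",cv2.resize(a,None,fx=4.5,fy=4.5,interpolation=cv2.INTER_CUBIC))
```

```text
(no output)
```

View pics/sc.png

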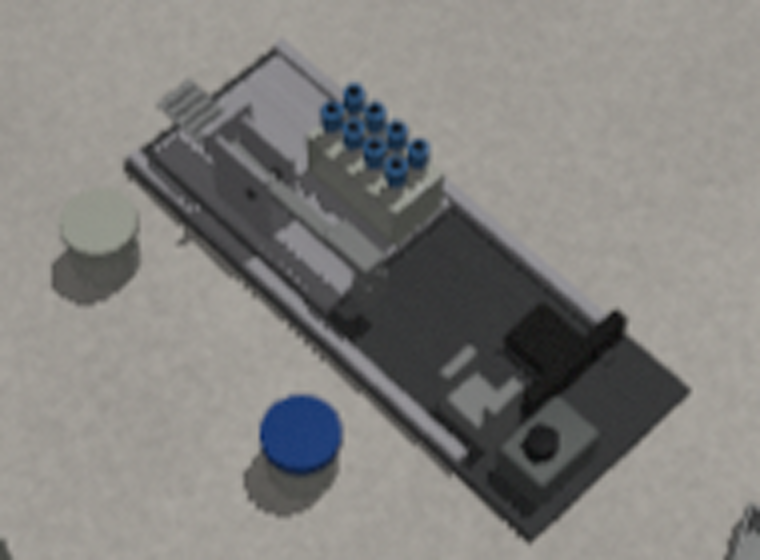

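View pics/sd.png

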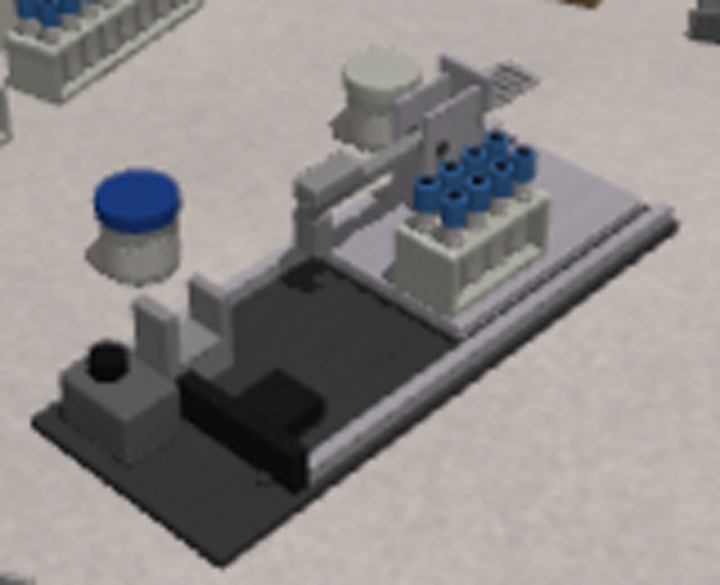

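```bash
cat > h.py <<'E'
import numpy as np,cv2
from cell import bot
def ray(n,p,z,c=None):
    c=c or bot.camera_info(n); K,R,t=map(np.array,(c["K"],c["R"],c["t"]))
    o=-R.T@t; d=R.T@np.linalg.solve(K,[p[0],p[1],1.]); return o+d*(z-o[2])/d[2]
def proj(n,X,c=None):
    c=c or bot.camera_info(n); q=c["K"]@(c["R"]@np.asarray(X)+c["t"]); return q[:2]/q[2]
E
python3 - <<'E'
from h import *
sc=lambda u,v:((u+.5)/4-.5+230,(v+.5)/4-.5+150)
sd=lambda u,v:((u+.5)/4.5-.5+240,(v+.5)/4.5-.5+165)
P={}
for k,n,p,z in [("btn","scene",sc(541,438),.064),("btn","side",sd(108,353),.064),
 ("c+y+x","scene",sc(532,541),.0),("c+y-x","scene",sc(690,392),.01),("c+y+x","side",sd(34,422),.01),("c+y-x","side",sd(222,560),.01),
 ("c-y-x","side",sd(677,222),.01),("c-y-x","scene",sc(280,42),.018),("c-y+x","scene",sc(126,167),.01),
 ("lip","side",sd(210,285),.067),("lip","scene",sc(459,360),.067),("thumb","scene",sc(197,108),.089),("thumb","side",sd(510,84),.089),
 ("cupb","scene",sc(99,221),.06),("cupb","side",sd(383,70),.06),("cupa","scene",sc(301,434),.06),("cupa","side",sd(138,197),.06)]:
    print(k,n,np.round(ray(n,p,z),4))
E
```

```text
btn scene [0.5883 0.2541 0.064 ]
btn side [0.587  0.2589 0.064 ]
c+y+x scene [0.6307 0.2792 0.    ]
c+y-x scene [0.4703 0.3121 0.01  ]
c+y+x side [0.6274 0.2855 0.01  ]
c+y-x side [0.4662 0.3148 0.01  ]
c-y-x side [ 0.3863 -0.1124  0.01  ]
c-y-x scene [ 0.3922 -0.1169  0.018 ]
c-y+x scene [ 0.5542 -0.1467  0.01  ]
lip side [0.5726 0.1778 0.067 ]
lip scene [0.5719 0.1748 0.067 ]
thumb scene [ 0.5184 -0.0977  0.089 ]
thumb side [ 0.5141 -0.0948  0.089 ]
cupb scene [ 0.6257 -0.1086  0.06  ]
cupb side [ 0.6227 -0.1023  0.06  ]
cupa scene [0.6799 0.1157 0.06  ]
cupa side [0.6736 0.1213 0.06  ]
```

Call:
apply_moves:
  moves:
    - [0,0,-0.96,-323,-435,-30,1]
    - [0,0,-0.96,-323,-435,-30,1]
    - [0,0,-0.96,-323,-435,-30,1]
    - [0,0,-0.96,-323,-435,-30,1]
    - [0,0,-0.96,-323,-435,-30,1]

```text
t: 0.72
tcp_pos: [0.4091, -0.2958, 0.2247]
orientation: [0.0, 0.995, -0.102, -0.0]
wrist_force: [0.7, -0.3, 0.8]
gripper_width: 0.003
```

Call:
apply_moves:
  moves:
    - [0,0,0,72,-213,0,1]
    - [0,0,0,72,-213,0,1]
    - [0,0,0,72,-213,0,1]
    - [0,0,0,72,-213,0,1]
    - [0,0,0,72,-213,0,1]

```text
t: 1.35
tcp_pos: [0.525, -0.1, 0.2246]
orientation: [-0.001, 0.995, -0.102, 0.0]
wrist_force: [-0.3, -0.3, 0.0]
gripper_width: -0.001
```

Run:
```python
from h import *
s=bot.observe(); c=bot.camera_info("wrist"); im,d=bot.read_camera("wrist"); cv2.imwrite("pics/w1.png",im); np.save("pics/w1d.npy",d)
import pickle; pickle.dump(c,open("w1.pkl","wb"))
print(s["t"],s["tcp_pos"],s["orientation"],s["wrist_force"]); print(-np.array(c["R"]).T@c["t"],np.array(c["R"]).round(3).tolist())
im,d=bot.read_camera("scene"); cv2.imwrite("pics/s1.png",im)
```

```text
1.35 [ 0.52502071 -0.10000091  0.22460892] [-1.22801815e-03  9.94818516e-01 -1.01658245e-01  4.62820942e-04] [-0.2513209  -0.25542828  0.03510533]
[ 0.54129715 -0.02552798  0.39019781] [[0.979, -0.203, 0.001], [-0.194, -0.934, 0.3], [-0.06, -0.294, -0.954]]
```

View pics/w1.png

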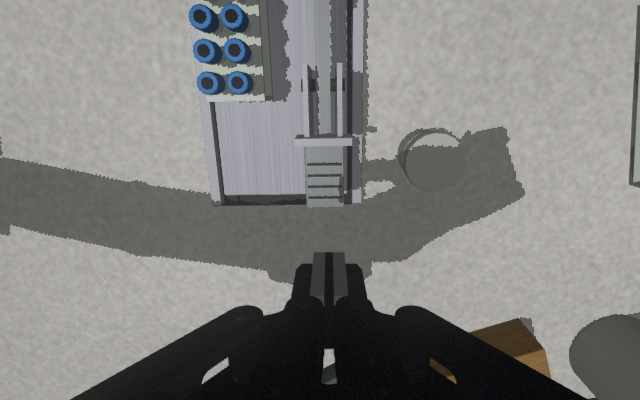

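Run:
```python
from h import *
import pickle; c=pickle.load(open("w1.pkl","rb")); d=np.load("pics/w1d.npy")
R,t,K=map(np.array,(c["R"],c["t"],c["K"]))
def pt(u,v):
    z=np.median(d[v-1:v+2,u-1:u+2]); return R.T@(z*np.linalg.solve(K,[u,v,1.])-t)
for p in [(325,177),(325,200),(310,177),(340,177),(310,200),(340,200),(324,140),(298,141),(349,138),(325,155),(325,100),(430,165)]: print(p,pt(*p).round(4))
# dense thumb plate points
V,U=np.mgrid[140:215,295:360]; Z=d[140:215,295:360]
P=(np.stack([U,V,np.ones_like(U)],-1)@np.linalg.inv(K).T*Z[...,None]-t)@R
m=(abs(P[...,2]-.088)<.006); Q=P[m]; print(m.sum(),Q.mean(0),cv2.minAreaRect(Q[:,:2].astype(np.float32)*1000))
m=(abs(P[...,2]-.118)<.006); Q=P[m]; print(m.sum(),Q.mean(0),cv2.minAreaRect(Q[:,:2].astype(np.float32)*1000))
```

```text
(325, 177) [ 0.524  -0.0952  0.0886]
(325, 200) [ 0.5197 -0.1158  0.0886]
(310, 177) [ 0.5111 -0.0927  0.0882]
(340, 177) [ 0.5368 -0.0981  0.0879]
(310, 200) [ 0.5065 -0.1133  0.088 ]
(340, 200) [ 0.5327 -0.1187  0.0879]
(324, 140) [ 0.5309 -0.0598  0.1189]
(298, 141) [ 0.5114 -0.0565  0.119 ]
(349, 138) [ 0.5498 -0.0623  0.1184]
(325, 155) [ 0.5279 -0.0764  0.0881]
(325, 100) [ 0.5372 -0.0321  0.0843]
(430, 165) [ 0.6224 -0.1109  0.0588]
2367 [ 0.5233217  -0.09483275  0.08801682] ((522.9122314453125, -95.61601257324219), (55.285587310791016, 33.65281295776367), 79.11598205566406)
366 [ 0.52888344 -0.06151224  0.11888655] ((529.6702270507812, -61.880428314208984), (5.020898818969727, 42.91255187988281), 78.52508544921875)
```

Call:
apply_moves:
  moves:
    - [0,0,0,-3,-18,60,1]
    - [0,0,0,-3,-18,115,1]
    - [0,0,0,-3,-18,130,1]
    - [0,0,0,-3,-18,145,1]
    - [0,0,0,-3,-18,150,1]

```text
t: 2.08
tcp_pos: [0.525, -0.0868, 0.0751]
orientation: [0.0, 0.994, -0.106, 0.001]
wrist_force: [-0.6, 0.3, 0.9]
gripper_width: 0.003
```

```bash
cat > look.py <<'E'
from h import *
import sys
k=sys.argv[1]
s=bot.observe(); print(s["t"],s["tcp_pos"].round(4),s["orientation"].round(4),s["wrist_force"].round(2))
im,d=bot.read_camera("side"); cv2.imwrite(f"pics/side_{k}.png",cv2.resize(im[165:295,240:400],None,fx=4.5,fy=4.5,interpolation=cv2.INTER_CUBIC))
E
python3 look.py 1
```

```text
2.075 [ 0.525  -0.0868  0.0751] [ 2.000e-04  9.944e-01 -1.056e-01  8.000e-04] [-0.62  0.31  0.86]
```

View pics/side_1.png

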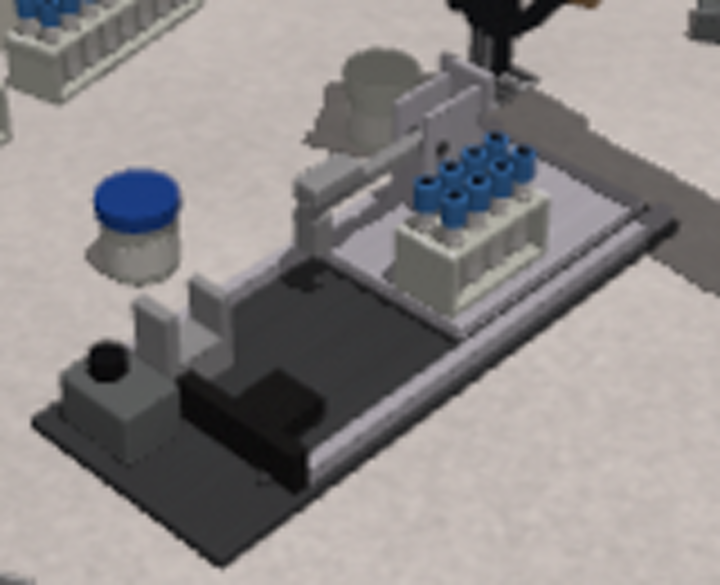

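```bash
python3 look.py 2
python3 - <<'E'
from h import *
im,d=bot.read_camera("wrist"); cv2.imwrite("pics/w2.png",im)
im,d=bot.read_camera("side"); cv2.imwrite("pics/side2f.png",cv2.resize(im[100:220,290:390],None,fx=5,fy=5,interpolation=cv2.INTER_CUBIC))
print(bot.observe()["tcp_pos"],bot.observe()["wrist_force"])
E
```

```text
2.125 [ 0.5249 -0.0866  0.0749] [ 1.000e-04  9.944e-01 -1.054e-01  6.000e-04] [-0.24 -0.49  0.46]
[ 0.52519653 -0.08629062  0.07569673] [0.1523215  0.23582109 0.64636921]
```

View pics/w2.png

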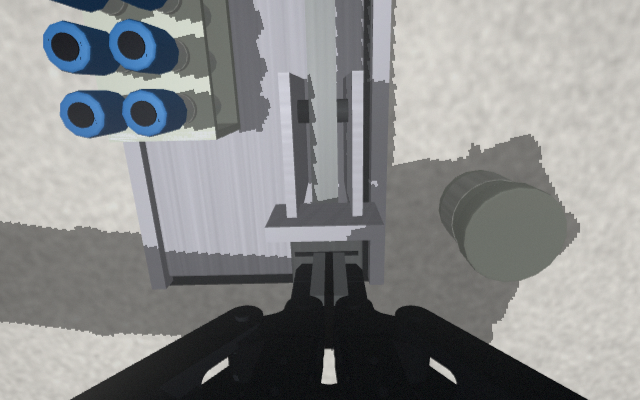

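View pics/side2f.png

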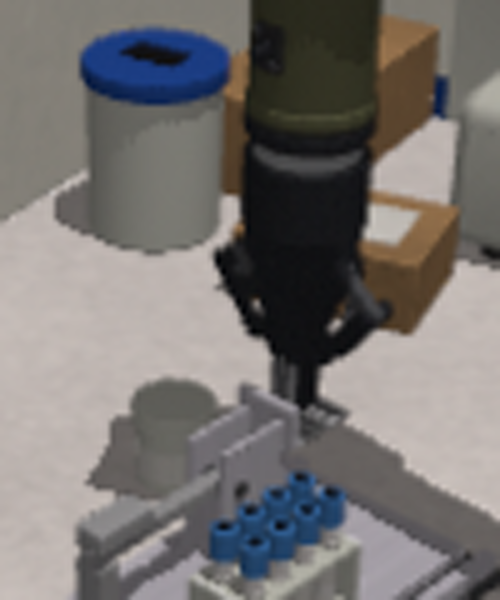

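Run:
```python
from h import *
c=bot.camera_info("wrist"); im,d=bot.read_camera("wrist")
R,t,K=map(np.array,(c["R"],c["t"],c["K"]))
def pt(u,v,d=d,R=R,t=t,K=K):
    z=np.median(d[v-1:v+2,u-1:u+2]); return (R.T@(z*np.linalg.solve(K,[u,v,1.])-t)).round(4)
for p in [(325,180),(325,130),(325,60),(325,20),(325,215),(325,246),(305,248),(350,248),(345,246),(320,262),(340,262),(320,280)]: print(p,pt(*p))
c=bot.camera_info("side"); d=np.load("pics/side0d.npy"); im,d2=bot.read_camera("side")
A=[np.array(c[k]) for k in("R","t","K")]
for p in [(311,208),(318,204),(330,198)]: print(p,pt(*p,d,*A),pt(*p,d2,*A))
print(bot.observe()["tcp_pos"])
```

```text
(325, 180) [ 0.5324 -0.0495  0.0839]
(325, 130) [ 0.5372 -0.0276  0.0838]
(325, 60) [5.432e-01 3.000e-04 8.370e-02]
(325, 20) [0.5464 0.0149 0.0837]
(325, 215) [ 0.5306 -0.0584  0.1061]
(325, 246) [ 0.5259 -0.0798  0.0882]
(305, 248) [ 0.5163 -0.079   0.0878]
(350, 248) [ 0.5372 -0.0834  0.088 ]
(345, 246) [ 0.5351 -0.0819  0.0879]
(320, 262) [ 0.5247 -0.0761  0.111 ]
(340, 262) [ 0.5328 -0.0774  0.1119]
(320, 280) [ 0.5251 -0.0758  0.1261]
(311, 208) [0.5476 0.0921 0.0929] [0.5471 0.0928 0.0935]
(318, 204) [0.542  0.0639 0.0923] [0.5421 0.0638 0.0922]
(330, 198) [0.5361 0.0069 0.083 ] [0.5373 0.0049 0.0814]
[ 0.52503185 -0.08620214  0.07557378]
```

Call:
apply_moves:
  moves:
    - [0,0,0,0,0,4,1]
    - [0,0,0,0,0,4,1]

```text
t: 2.62
tcp_pos: [0.5242, -0.0861, 0.0705]
orientation: [0.0, 0.994, -0.105, -0.0]
wrist_force: [-0.4, -0.0, -0.2]
gripper_width: 0.005
```

```bash
cat > bar.py <<'E'
from h import *
s=bot.observe(); print(s["t"],s["tcp_pos"].round(4),s["wrist_force"].round(2))
c=bot.camera_info("wrist"); im,d=bot.read_camera("wrist")
R,t,K=map(np.array,(c["R"],c["t"],c["K"]))
def pt(u,v,d=d,R=R,t=t,K=K):
    z=np.median(d[v-1:v+2,u-1:u+2]); return (R.T@(z*np.linalg.solve(K,[u,v,1.])-t)).round(4)
for p in [(325,246),(325,180),(325,130),(325,60),(325,20)]: print(p,pt(*p))
E
python3 bar.py
```

```text
2.625 [ 0.5242 -0.0861  0.0705] [-0.41 -0.01 -0.24]
(325, 246) [ 0.5286 -0.0639  0.1183]
(325, 180) [ 0.5317 -0.0482  0.0836]
(325, 130) [ 0.5363 -0.0268  0.0838]
(325, 60) [5.422e-01 1.000e-04 8.410e-02]
(325, 20) [0.5453 0.0142 0.0834]
```

Run:
```python
from h import *
c=bot.camera_info("wrist"); im,d=bot.read_camera("wrist"); cv2.imwrite("pics/w3.png",cv2.resize(im[200:320,240:420],None,fx=4,fy=4,interpolation=cv2.INTER_CUBIC))
R,t,K=map(np.array,(c["R"],c["t"],c["K"]))
def pt(u,v): return (R.T@(d[v,u]*np.linalg.solve(K,[u,v,1.])-t)).round(4)
for u in (318,341):
  for v in range(240,300,4): print((u,v),pt(u,v))
print("tcp px",proj("wrist",bot.observe()["tcp_pos"],c), d.min())
im,d=bot.read_camera("side"); cv2.imwrite("pics/side3f.png",cv2.resize(im[150:210,320:390],None,fx=8,fy=8,interpolation=cv2.INTER_CUBIC))
print(proj("side",bot.observe()["tcp_pos"]))
```

```text
(318, 240) [ 0.5269 -0.0605  0.1194]
(318, 244) [ 0.5266 -0.0619  0.1198]
(318, 248) [ 0.5221 -0.0778  0.0877]
(318, 252) [ 0.5217 -0.0796  0.0881]
(318, 256) [ 0.5229 -0.0757  0.1004]
(318, 260) [ 0.5231 -0.0756  0.1044]
(318, 264) [ 0.5232 -0.0754  0.1084]
(318, 268) [ 0.5232 -0.0757  0.1111]
(318, 272) [ 0.5235 -0.0752  0.1153]
(318, 276) [ 0.5235 -0.0755  0.1178]
(318, 280) [ 0.5236 -0.0755  0.1208]
(318, 284) [ 0.5236 -0.0757  0.1233]
(318, 288) [ 0.5238 -0.0753  0.1266]
(318, 292) [ 0.5239 -0.0752  0.1295]
(318, 296) [ 0.5238 -0.0759  0.1309]
(341, 240) [ 0.5349 -0.0624  0.1191]
(341, 244) [ 0.5345 -0.0642  0.1185]
(341, 248) [ 0.5324 -0.0801  0.0875]
(341, 252) [ 0.532  -0.0818  0.088 ]
(341, 256) [ 0.5324 -0.0775  0.1009]
(341, 260) [ 0.5323 -0.0775  0.1046]
(341, 264) [ 0.5322 -0.0776  0.1078]
(341, 268) [ 0.5322 -0.0769  0.1124]
(341, 272) [ 0.5319 -0.0777  0.1141]
(341, 276) [ 0.5319 -0.0772  0.1181]
(341, 280) [ 0.5318 -0.0773  0.1207]
(341, 284) [ 0.5316 -0.0778  0.1227]
(341, 288) [ 0.5316 -0.0775  0.1258]
(341, 292) [ 0.5315 -0.0773  0.1288]
(341, 296) [ 0.5315 -0.077   0.1317]
tcp px [326.65775693 247.28496778] 0.0
[348.45227015 188.51682877]
```

View pics/w3.png

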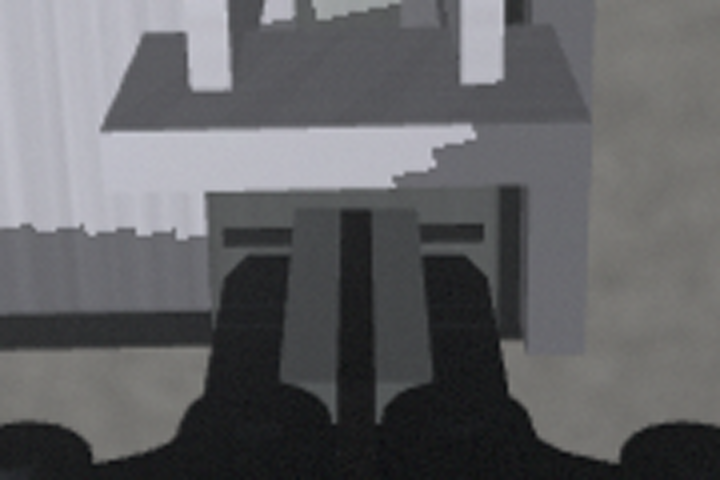

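View pics/side3f.png

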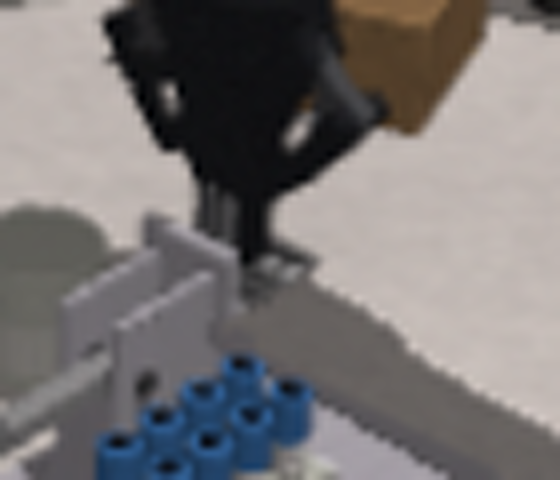

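Call:
apply_moves:
  moves:
    - [0,0,0,0,0,5,1]
    - [0,0,0,0,0,10,1]
    - [0,0,0,0,0,10,1]

```text
t: 3.15
tcp_pos: [0.5242, -0.0863, 0.0603]
orientation: [0.0, 0.994, -0.105, -0.0]
wrist_force: [-1.1, -0.3, 0.8]
gripper_width: 0.0
```

```bash
python3 bar.py
```

```text
3.15 [ 0.5242 -0.0863  0.0603] [-1.07 -0.34  0.79]
(325, 246) [ 0.5299 -0.0591  0.1192]
(325, 180) [ 0.5323 -0.0464  0.0816]
(325, 130) [ 0.5367 -0.0261  0.0831]
(325, 60) [ 0.5422 -0.001   0.085 ]
(325, 20) [0.545  0.0118 0.0863]
```

Call:
apply_moves:
  moves:
    - [0,0,0,0,0,5,1]
    - [0,0,0,0,0,11,1]
    - [0,0,0,0,0,11,1]

```text
t: 3.58
tcp_pos: [0.5241, -0.0859, 0.0491]
orientation: [-0.0, 0.994, -0.105, -0.0]
wrist_force: [-1.1, -0.9, 1.1]
gripper_width: -0.001
```

```bash
python3 bar.py; python3 look.py 4
```

```text
3.575 [ 0.5241 -0.0859  0.0491] [-1.13 -0.93  1.08]
(325, 246) [ 0.5299 -0.0582  0.1092]
(325, 180) [ 0.5326 -0.0443  0.0776]
(325, 130) [ 0.5369 -0.0246  0.0828]
(325, 60) [ 0.5419 -0.0017  0.0889]
(325, 20) [0.5444 0.0093 0.0926]
3.625 [ 0.5241 -0.0859  0.0493] [-0.000e+00  9.945e-01 -1.050e-01 -3.000e-04] [ 0.1  -0.31  0.66]
```

View pics/side_4.png

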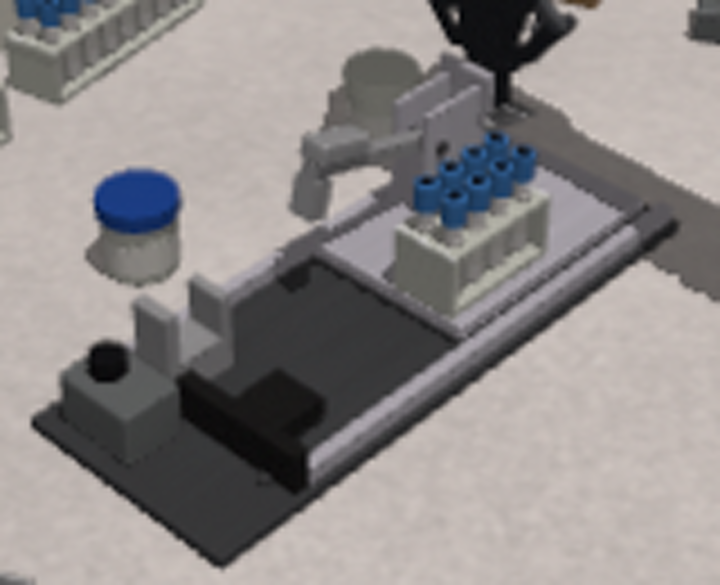

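Call:
apply_moves:
  moves:
    - [0,0,0,0,-5,0,1]
    - [0,0,0,0,-10,0,1]
    - [0,0,0,0,-15,0,1]
    - [0,0,0,0,-22,0,1]
    - [0,0,0,-0.5,-30,0,1]

```text
t: 4.3
tcp_pos: [0.5304, -0.0561, 0.0497]
orientation: [-0.0, 0.994, -0.105, 0.0]
wrist_force: [-0.4, -1.8, 1.4]
gripper_width: -0.002
```

```bash
python3 bar.py; python3 look.py 5
```

```text
4.3 [ 0.5304 -0.0561  0.0497] [-0.43 -1.81  1.35]
(325, 246) [ 0.5318 -0.0463  0.0696]
(325, 180) [ 0.5389 -0.0143  0.0792]
(325, 130) [0.5432 0.0054 0.0857]
(325, 60) [0.5482 0.0278 0.0925]
(325, 20) [0.5505 0.0385 0.0964]
4.35 [ 0.5309 -0.054   0.0498] [-1.000e-03  9.946e-01 -1.041e-01  5.000e-04] [-0.12  1.78  1.62]
```

View pics/side_5.png

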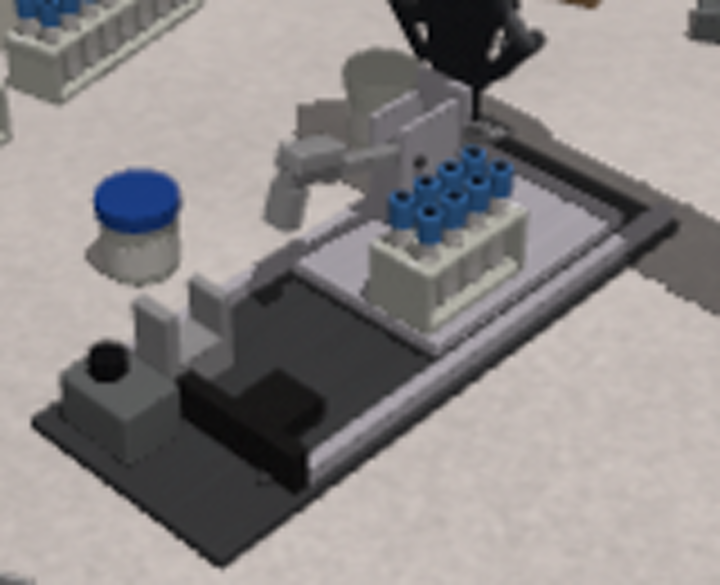

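Call:
apply_moves:
  moves:
    - [0,0,0,0,-8,0,1]
    - [0,0,0,0,-16,0,1]
    - [0,0,0,0,-23,0,1]
    - [0,0,0,-0.5,-30,0,1]
    - [0,0,0,-0.5,-30,0,1]

```text
t: 5.03
tcp_pos: [0.5364, -0.0254, 0.0497]
orientation: [-0.001, 0.995, -0.104, 0.0]
wrist_force: [-0.2, 0.3, 1.3]
gripper_width: -0.004
```

```bash
python3 bar.py
```

```text
5.025 [ 0.5364 -0.0254  0.0497] [-0.2   0.26  1.27]
(325, 246) [ 0.538  -0.0149  0.0714]
(325, 180) [0.5448 0.0164 0.0793]
(325, 130) [0.5491 0.036  0.0854]
(325, 60) [0.554  0.0584 0.0929]
(325, 20) [0.5564 0.0693 0.0959]
```

Call:
apply_moves:
  moves:
    - [0,0,0,0,-4,0,1]
    - [0,0,0,0,-8,0,1]
    - [0,0,0,0,-12,0,1]
    - [0,0,0,0,-16,0,1]
    - [0,0,0,0,-16,0,1]

```text
t: 5.7
tcp_pos: [0.5394, -0.0104, 0.0496]
orientation: [-0.0, 0.995, -0.105, 0.0]
wrist_force: [-1.6, 0.8, 1.2]
gripper_width: 0.001
```

```bash
python3 bar.py; python3 look.py 6
```

```text
5.7 [ 0.5394 -0.0104  0.0496] [-1.56  0.85  1.18]
(325, 246) [ 0.5409 -0.0007  0.0695]
(325, 180) [0.5479 0.0315 0.0794]
(325, 130) [0.5522 0.051  0.0852]
(325, 60) [0.5571 0.0735 0.0927]
(325, 20) [0.5595 0.0842 0.0965]
5.75 [ 0.5394 -0.0106  0.0497] [-5.000e-04  9.945e-01 -1.046e-01  2.000e-04] [-0.8   0.63  1.42]
```

View pics/side_6.png

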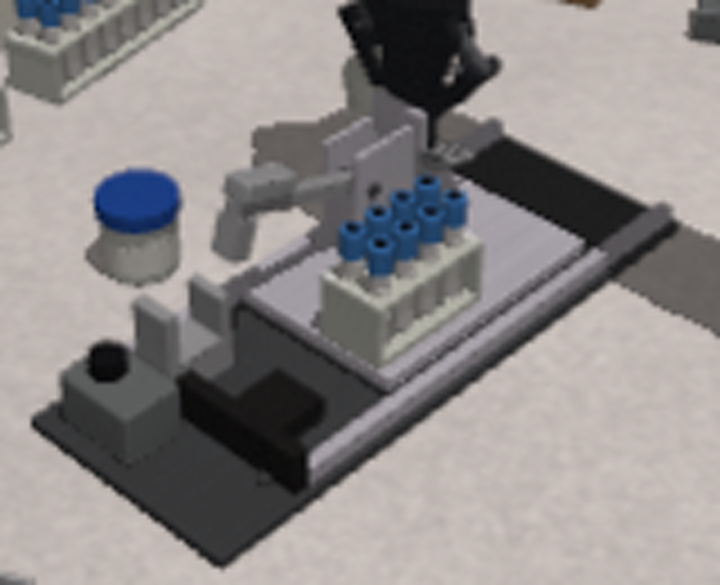

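Call:
apply_moves:
  moves:
    - [0,0,0,0,-4,0,1]
    - [0,0,0,0,-8,0,1]
    - [0,0,0,0,-12,0,1]
    - [0,0,0,0,-12,0,1]

```text
t: 6.3
tcp_pos: [0.5419, 0.0012, 0.0497]
orientation: [-0.0, 0.995, -0.105, 0.0]
wrist_force: [-0.8, 1.0, 0.7]
gripper_width: -0.002
```

```bash
python3 bar.py; python3 look.py 7
```

```text
6.3 [0.5419 0.0012 0.0497] [-0.77  0.99  0.66]
(325, 246) [0.5434 0.0111 0.0698]
(325, 180) [0.5504 0.0431 0.0791]
(325, 130) [0.5547 0.0628 0.0857]
(325, 60) [0.5596 0.0852 0.0927]
(325, 20) [0.5619 0.0959 0.0962]
6.35 [0.5419 0.0011 0.0497] [-5.000e-04  9.945e-01 -1.046e-01  2.000e-04] [-1.09  1.1   1.64]
```

View pics/side_7.png

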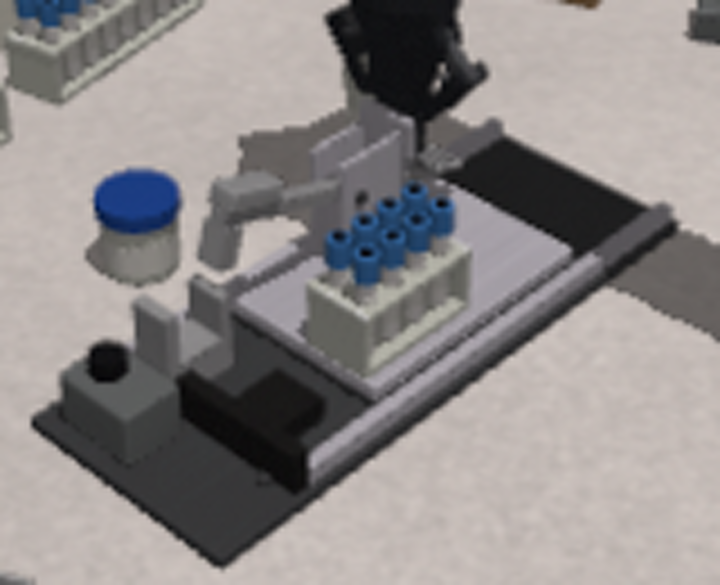

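Call:
apply_moves:
  moves:
    - [0,0,0,0,-6,0,1]
    - [0,0,0,0,-12,0,1]
    - [0,0,0,0,-18,0,1]
    - [0,0,0,0,-23,0,1]
    - [0,0,0,0,-28,0,1]

```text
t: 7.02
tcp_pos: [0.5473, 0.028, 0.0496]
orientation: [0.0, 0.994, -0.105, -0.0]
wrist_force: [-1.7, -0.6, 2.0]
gripper_width: 0.001
```

```bash
python3 bar.py; python3 look.py 8
```

```text
7.025 [0.5473 0.028  0.0496] [-1.68 -0.64  2.01]
(325, 246) [0.5489 0.0381 0.0702]
(325, 180) [0.5559 0.0699 0.0793]
(325, 130) [0.5602 0.0895 0.0857]
(325, 60) [0.5651 0.1119 0.0931]
(325, 20) [0.5675 0.1225 0.0969]
7.075 [0.5477 0.0291 0.0497] [-5.000e-04  9.945e-01 -1.044e-01  1.000e-04] [-0.66 -0.6   0.5 ]
```

View pics/side_8.png

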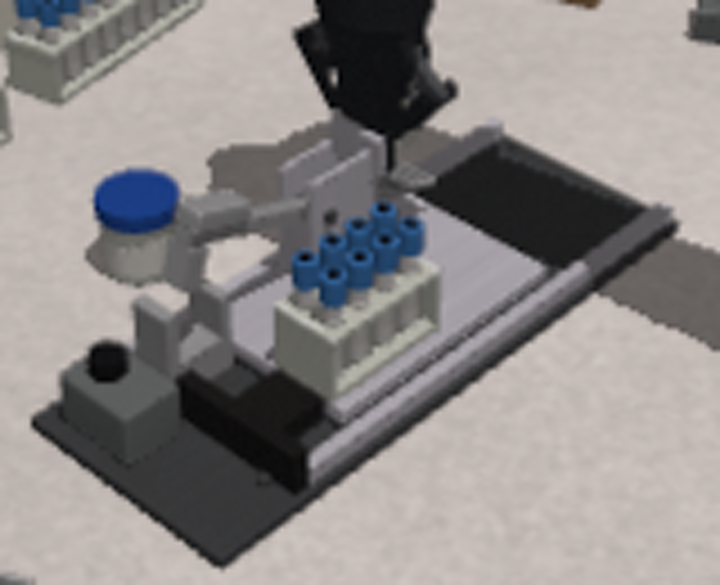

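Call:
apply_moves:
  moves:
    - [0,0,0,0,-2,0,1]
    - [0,0,0,0,-4,0,1]
    - [0,0,0,0,-6,0,1]
    - [0,0,0,0,-6,0,1]

```text
t: 7.62
tcp_pos: [0.5479, 0.0288, 0.0497]
orientation: [0.003, 0.994, -0.107, -0.001]
wrist_force: [-2.4, -9.4, 5.0]
gripper_width: -0.002
```

```bash
python3 bar.py
```

```text
7.625 [0.5479 0.0288 0.0497] [-2.37 -9.41  5.01]
(325, 246) [0.5495 0.0389 0.0701]
(325, 180) [0.5567 0.0709 0.0794]
(325, 130) [0.5611 0.0906 0.0861]
(325, 60) [0.5661 0.1128 0.0936]
(325, 20) [0.5685 0.1236 0.0961]
```

Call:
apply_moves:
  moves:
    - [0,0,0,0,5,0,1]
    - [0,0,0,0,5,-10,1]
    - [0,0,0,0,6,-25,1]
    - [0,0,0,0,6,-60,1]
    - [0,0,0,0,6,-110,1]

```text
t: 8.3
tcp_pos: [0.5471, 0.0282, 0.161]
orientation: [-0.0, 0.995, -0.105, -0.001]
wrist_force: [1.5, -0.3, 0.1]
gripper_width: 0.002
```

```bash
python3 look.py 9
python3 - <<'E'
from h import *
im,d=bot.read_camera("wrist"); cv2.imwrite("pics/w9.png",im)
im,d=bot.read_camera("scene"); cv2.imwrite("pics/sc9.png",cv2.resize(im[150:290,230:420],None,fx=4,fy=4,interpolation=cv2.INTER_CUBIC))
E
```

```text
8.3 [0.5471 0.0282 0.161 ] [-3.000e-04  9.945e-01 -1.045e-01 -6.000e-04] [ 1.47 -0.28  0.08]
```

View pics/side_9.png

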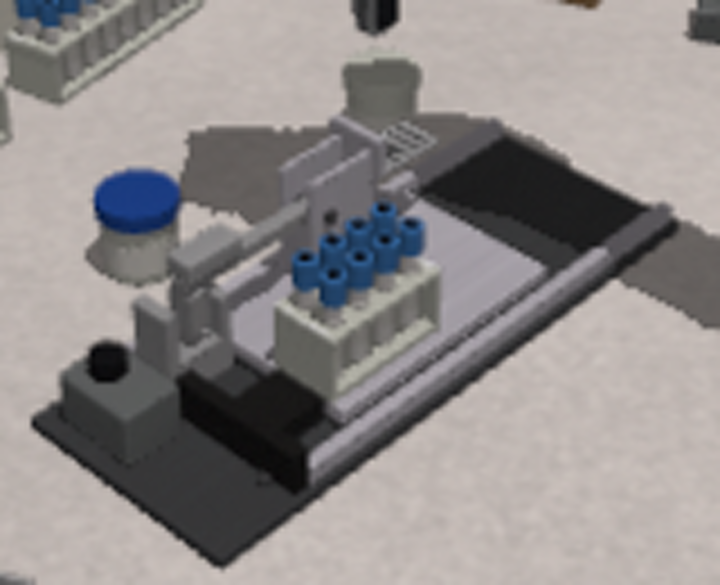

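View pics/sc9.png

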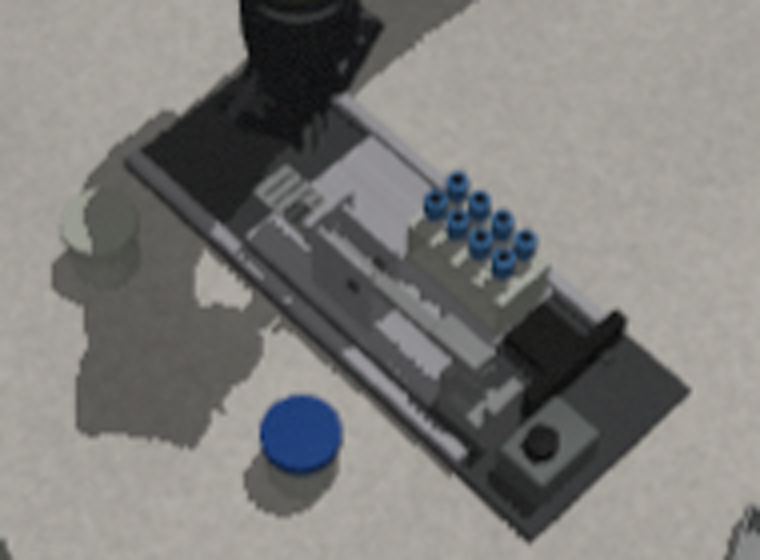

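View pics/w9.png

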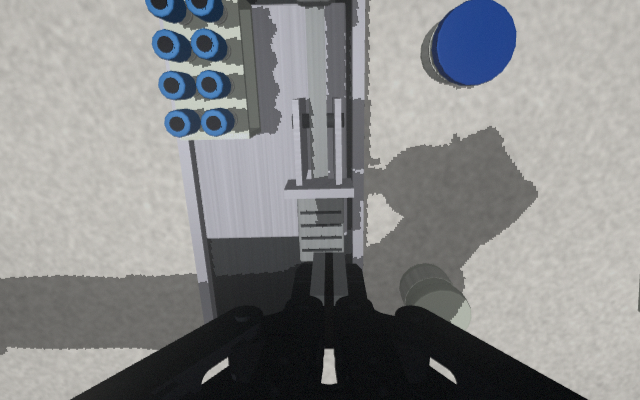

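Run:
```python
from h import *
c=bot.camera_info("wrist"); im,d=bot.read_camera("wrist")
R,t,K=map(np.array,(c["R"],c["t"],c["K"]))
V,U=np.mgrid[0:400,0:640]
P=(np.stack([U,V,np.ones_like(U)],-1)@np.linalg.inv(K).T*d[...,None]-t)@R
for p in [(320,10),(320,60),(320,150),(320,207),(320,240)]: print(p,P[p[1],p[0]].round(4))
sub=P[175:205,280:360]; Q=sub[abs(sub[...,2]-.118)<.006]; r=cv2.minAreaRect(Q[:,:2].astype(np.float32)*1000); print(r)
dd=np.array(r[0])-[529.67,-61.88]; print("travel from start mm",np.linalg.norm(dd))
# side-camera: bar top profile
c=bot.camera_info("side"); R,t,K=map(np.array,(c["R"],c["t"],c["K"])); im,d=bot.read_camera("side")
for u,v in [(282,222),(290,218),(300,213)]: print((u,v),(R.T@(d[v,u]*np.linalg.solve(K,[u,v,1.])-t)).round(4))
print(bot.observe()["wrist_force"].round(2))
```

```text
(320, 10) [0.5724 0.1509 0.0837]
(320, 60) [0.5661 0.1228 0.0825]
(320, 150) [0.5536 0.0661 0.0841]
(320, 207) [0.545  0.0267 0.0879]
(320, 240) [0.5396 0.0023 0.0893]
((549.8352661132812, 44.65815353393555), (6.682145118713379, 44.01193618774414), 79.20894622802734)
travel from start mm 108.42977504283532
(282, 222) [0.5717 0.196  0.0997]
(290, 218) [0.5631 0.1714 0.1011]
(300, 213) [0.5668 0.1194 0.0844]
[ 0.07  0.31 -0.23]
```

```bash
python3 -c "
from cell import bot
print(bot.finish_job())"
```

```text
the job is handed in; nothing more can be done
None
```

The carriage is home and latched, and I have handed the job in; no verdict was reported.

I pressed the thumb plate with the shut fingers until the latch bar was up about 0.27 rad. Then I pushed the carriage in by the push plate, with the bar at about 0.32 rad. It ran through without stopping part-way, so the travel catch was evidently not set and I did not press the button. It came up hard against its end stop at about 9 N; I eased off and lifted away, and the bar dropped.

**Last checks:**
- **Travel:** the push plate had moved 108.4 mm from its start position, by the wrist camera.
- **Latch:** the bar was level again to within about 1 mm, and the side view showed the tooth behind the lip in the notch.
- **Gripper:** it was well clear of everything, with about zero wrist force.
- **Bystanders:** both cups looked unmoved in the last pictures. I did not check the other bystanders again, but the arm stayed away from them.

**One disagreement:** the shut fingertips met the thumb plate about 24 mm lower, by the reported TCP height, than expected. The tips seem to sit that much above the reported TCP. I did not find the cause, and went down in small steps, checking the bar angle by camera depth.

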